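Find the binding brake caliper with a feeler blade

TASK

One of the three brake calipers on the test rail is binding, the other two are slack. Hold the feeler gauge by its handle and slide the blade gently into the slots from the front, feeling for drag, until you find the caliper that grips it; leave the blade in that one, pushed right through between the pads so that its tip shows at the back, with the feeler standing on the bench and let go. Do not force the blade against the calipers, and leave everything else on the bench where it is.

Things in the scene. Friction and masses are not known exactly. Their poses are not given: they have to be found in the camera images.
- feeler: Feeler gauge: black block handle 60 long (x) x 24 wide (y) x 44 mm tall, standing by itself, 150 g, with a steel blade on edge in its +x end: 4 mm thick (y), 12 to 36 mm above the underside, sticking out 75 mm along +x. Origin: centre of the handle's underside; x to the tip, z up. Grip the handle from above, fingers on the sides 24 mm apart.
- feeler_tip (a point): Tip of the blade at mid-height: 105 mm along x from the feeler's origin, 24 mm above its underside.
- rail: Fixed rail: three alike aluminium brake calipers side by side, 75 mm apart, 55 mm tall, on an 8 mm plate 230 wide (y), 56 mm deep (x), not reaching out in front. Origin: on the bench below the middle caliper's mouth; x points into the slots, away from the robot, y left. A standing feeler's blade clears the plate by 4 mm. Two calipers are slack, one (any) binds; only drag tells.
- gap_left (a point): Mouth of the left caliper's slot: in the plane of its front face, on the centreline, 24 mm above the bench, y +75 mm in the rail's frame; x into the slot, y left, z up. The slot is 50 mm deep, open in front, above and behind; two bolts bridge it 48 mm above the bench. Its two upright pads reach 9 to 43 mm above the bench.
- gap_middle (a point): The same for the middle caliper (rail y 0). In each the left pad is rigid, its face 3 mm left of the centreline; the right pad is sprung, at rest 0.5 mm left of it (gap 2.5 mm), and yields 9 mm to the right. Both flare out over the front 20 mm, to about 7 mm either side at the mouth.
- gap_right (a point): The same for the right caliper (rail y -75 mm). Slack pads press with under 0.5 N, the binding one with 5 to 8 N, so sliding takes some 3 to 6 N, more as the tip parts the pads. Aim 2 to 4 mm right of the centreline to rub on the sprung pad only: a blade even 1 mm left of it rubs on the rigid pad and seems to drag anywhere. Let go, the binding pad shifts the feeler onto the rigid one.
- spray_can: Bystander: spray can, 54 mm across, 170 mm tall, upright. To be left where it is.
- tape_roll: Bystander: roll of masking tape lying flat, 90 mm across, 25 mm tall. To be left where it is.
- screwdriver: Bystander: screwdriver lying on the bench, red handle. To be left where it is.
- cup: Bystander: white plastic cup, 56 mm across, 60 mm tall, upright. To be left where it is.
- wood_block: Bystander: offcut of wood, 120 x 70 x 30 mm, lying flat. To be left where it is.
- drill_chuck: Bystander: steel drill chuck standing on its wide end, 44 mm across, 50 mm tall. To be left where it is.
Not all that is in view belongs to the job. What is shaped like the rail but purple is not meant.

How it is judged:
At the end, for the whole second after the job is handed in: Feeler on the bench (under 8 mm up, within 0.12 rad of upright), at rest, its tip more than 50 mm past a slot's mouth and within 12 mm of its centreline, nipped against the caliper with more than 2 N, which happens only in the binding one (((x of feeler_tip in the frame of gap_left above 0.05 m and y of feeler_tip in the frame of gap_left between -0.012 and 0.012 m) or (x of feeler_tip in the frame of gap_middle above 0.05 m and y of feeler_tip in the frame of gap_middle between -0.012 and 0.012 m) or (x of feeler_tip in the frame of gap_right above 0.05 m and y of feeler_tip in the frame of gap_right between -0.012 and 0.012 m)) and contact force between feeler and rail above 2 N and angle between feeler's own z axis and vertical below 0.12 rad and height (world z) of feeler below 0.008 m and linear speed of feeler below 0.02 m/s); the robot touches nothing.
It fails at once if the feeler is forced against the calipers (more than 30 N) (contact force between feeler and rail above 30 N).
It fails at once if a bystander is shifted by more than 30 mm (distance of any of spray_can, tape_roll, screwdriver, cup, wood_block, drill_chuck from where it was at the start of the episode above 0.03 m).
It also fails if it takes over 64 s, if anything falls off the work surface, if the arm or the gripper's body presses on something with over 40 N, if the wrist force passes 120 N, or if a joint passes its speed limit or range.

ROBOT

A 7-joint arm with a two-finger parallel gripper is mounted at the origin on the work surface. World frame = base frame: x ahead of the robot, y to its left, z up, the work surface at z = 0. Lengths are in m, angles in rad, forces in N, time in s.
With the tool pointing down it reaches from about 0.4 to 0.85 m from the base axis. Payload 10.4 kg.
Tool frame: the origin (TCP) lies midway between the tips of the shut fingers; the grasp point (between the pads) lies 19 mm behind it; z points along the fingers, y is the line along which they close (so a half turn about z gives the same grasp; the last joint's range is limited). The gripper opens to 87 mm and grips with 3 to 60 N. Pads are 19 mm wide; open, the fingers measure 117 mm over their backs; the gripper's body (75 mm by 190 mm) begins 51 mm behind the grasp point.
Start: joints at [-1.22, 0.332, -0.065, 1.46, 0.022, 1.35, -0.088], TCP at [0.228, 0.582, 0.223] pointing down, gripper open.
Joint ranges: [-2.6, 2.6], [-0.5, 2.12], [-1.47, 1.34], [0.16, 2.42], [-1.27, 4.41], [0.06, 2.06], [-2.6, 2.6]. Speed limits (rad/s): [2.22, 2.22, 2.79, 2.79, 3.14, 3.14, 3.14].

INTERFACE

Orientations are given as a unit quaternion [x, y, z, w].
In Python, from bench import r gives the robot as it stands.
- The arm moves only by the tool arm_command, never from a script. Its argument "moves" is one flat list of numbers, 4 for each row, row after row: the shift along the tool's x, y, z in cm, then the turn about the tool's z in degrees. A call has 1 to 12 rows; each row shifts and turns the commanded pose from where the row before left it, along the tool's axes as they then stand; what a row does not reach is not made up. A row lasts 1/12 s, in which the tool goes at most 41.7 mm and 7.16 degrees, less where a joint would pass 70% of its speed; a pose out of reach is approached as far as the arm can. A call with a gripper value outside its range is refused whole. "fingers" is the opening in per cent of the stroke, from 0 (shut) to 100 (fully open), set as the call begins (left out, the last holds). The fingers move at their own pace and stop on an object; "squeeze" is the grip in N (left out, the last holds). Time passes only in rows, so rows that do not move let the fingers close. It gives the time, the measured TCP pose, the force, the opening and the grip force at its end, in the units of the state.
- r.read_state(): the state, without advancing time (a new reading comes with each control period).
- r.camera(name): name is "side" or "top"; returns the picture (384x512x3 uint8, red, green, blue); there is no depth.
- r.camera_info(name): a dict with "fx", "fy", "cx", "cy" (pixels), "origin" and "attitude" of the camera in the world. Camera axes: x right, y up, looking along -z (the intrinsics and any distortion apply to the point x, -y, -z); pixel columns grow to the right and rows downward; lengths in m; the calibration is good to about 2 mm. A picture is of the moment at which its call begins. camera_info takes no time and is no camera call.
- r.close_job(): hands the job in; it is judged then, once.
The state is a dict: "time": time; "joint_positions": joint angles; "joint_vel": joint speeds; "joint_torque": joint torques, N m; "ee_pos": TCP position; "eef_rot": TCP orientation; "ft_force": force on the tool from outside, world axes, zero at the start; "torque": the same for the moment, N m; "width": finger opening in m; "grip_force": force on a finger pad.
Only numpy, scipy, OpenCV 4.12 (cv2) and the standard library are available. Lean on these libraries where they do the work, as an engineer would, in place of code of your own. Each camera call takes 0.05 s, during which the arm holds its last target. There are 200 camera calls.

## Working session

There is one attempt and no reset: what is moved stays moved. The work goes in short steps, Python scripts to look and compute and a tool call to move; the robot and the scene stay as the last step left them, time stands still between calls to the robot, and variables do not carry over. Pictures are saved under pics/ and viewed, at most 10 in all, crops included, and the job is handed in when it is done.

Besides the shell and the picture viewer there is one more tool, called after ">>>" as a command line: name --argument value ..., lists and objects as JSON in quotes. arm_command: Moves the arm, as the interface text tells. Its arguments: {"type":"object","properties":{"moves":{"type":"array"},"fingers":{"type":"number"},"squeeze":{"type":"number"}},"required":["moves"]}

```bash
mkdir -p pics; ls; python3 - <<'E'
from bench import r
import cv2
for n in("top","side"):
    cv2.imwrite(f"pics/{n}0.png",r.camera(n)[:,:,::-1]); print(r.camera_info(n))
s=r.read_state(); print(s["time"],s["ee_pos"],s["eef_rot"],s["ft_force"],s["width"])
E
```

```text
pics
{'fx': 366.6998869746845, 'fy': 366.6998869746845, 'cx': 257.24064315929894, 'cy': 191.88259353996972, 'origin': array([ 0.39351662, -0.03193994,  0.99185818]), 'attitude': array([ 0.04957565, -0.04174737, -0.69602601,  0.71508545])}
{'fx': 483.8235015443458, 'fy': 483.8235015443458, 'cx': 260.1250586330249, 'cy': 193.3004119488267, 'origin': array([0.48046872, 0.82492727, 1.08838644]), 'attitude': array([-0.00885415,  0.3360331 ,  0.94175852, -0.00970813])}
0.1 [0.22811078 0.58151026 0.22182925] [ 1.85815773e-01  9.82584391e-01 -6.36396224e-04 -9.04656143e-05] [-1.1570831   0.02099901  0.37558758] 0.08692117310823134
```

View pics/top0.png

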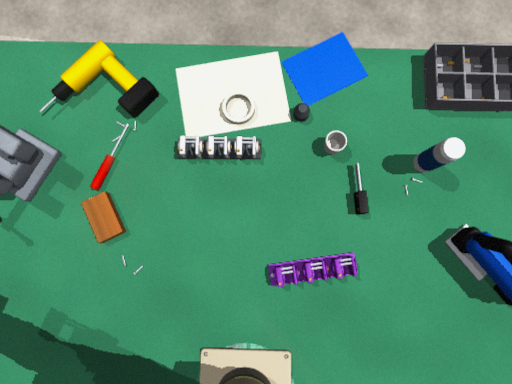

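View pics/side0.png

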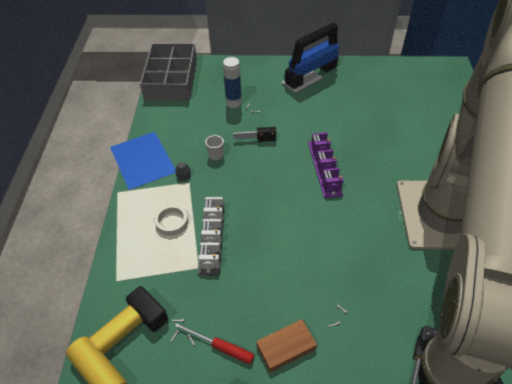

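The top view shows the aluminium rail at about (218,147). The feeler's black handle is at (361,203), with its blade pointing up to (358,165). The side view shows the rail at (211,235) and the feeler at (255,135). I'll zoom in on both next.

```bash
cat >h.py <<'E'
import numpy as np,cv2
from scipy.spatial.transform import Rotation as R
from bench import r
def ray(n,u,v):
    c=r.camera_info(n); d=np.array([(u-c["cx"])/c["fx"],-(v-c["cy"])/c["fy"],-1.])
    return np.array(c["origin"]),R.from_quat(c["attitude"]).apply(d)
def onz(n,u,v,z):
    o,d=ray(n,u,v); return (o+d*(z-o[2])/d[2])
def px(n,p):
    c=r.camera_info(n); q=R.from_quat(c["attitude"]).inv().apply(np.array(p)-c["origin"])
    return np.array([c["cx"]-c["fx"]*q[0]/q[2],c["cy"]+c["fy"]*q[1]/q[2]])
def crop(img,x,y,w,h,k): return cv2.resize(img[y:y+h,x:x+w],None,fx=k,fy=k,interpolation=cv2.INTER_CUBIC)
E
python3 - <<'E'
from h import *
t=cv2.imread("pics/top0.png");s=cv2.imread("pics/side0.png")
a=np.hstack([crop(t,170,125,100,50,4),crop(t,335,155,50,65,4)[:200]]) 
b=np.hstack([crop(s,190,190,50,90,4),crop(s,225,115,60,40,4)[:,:,:].repeat(1,0) if 0 else cv2.copyMakeBorder(crop(s,225,115,60,40,4),0,200,0,0,cv2.BORDER_CONSTANT)])
W=max(a.shape[1],b.shape[1])
f=lambda i:cv2.copyMakeBorder(i,0,0,0,W-i.shape[1],cv2.BORDER_CONSTANT)
m=np.vstack([f(a),f(b)]);print(m.shape);cv2.imwrite("pics/z.png",m)
# feeler handle mask top
for n,im,(x,y,w,h) in(("top",t,(340,155,45,65)),("side",s,(225,115,60,40))):
    g=im[y:y+h,x:x+w].max(2); k=(g<50).astype(np.uint8)
    _,l,st,c=cv2.connectedComponentsWithStats(k); i=1+st[1:,4].argmax()
    pts=np.argwhere(l==i)[:,::-1].astype(np.float32); print(n,cv2.minAreaRect(pts),st[i],x,y)
print(onz("top",361,203,.044),onz("top",358,165,.036),onz("top",218,147,.055))
E
```

```text
(560, 600, 3)
top ((19.414608001708984, 47.103370666503906), (22.37494659423828, 11.234877586364746), 84.5596694946289) [ 13  36  14  23 168] 340 155
side ((40.98894500732422, 19.334070205688477), (13.702914237976074, 18.292728424072266), 86.18592071533203) [ 32  12  19  15 220] 225 115
[ 0.49462896 -0.28913618  0.044     ] [ 0.59637191 -0.28427689  0.036     ] [0.63099012 0.08622911 0.055     ]
```

View pics/z.png

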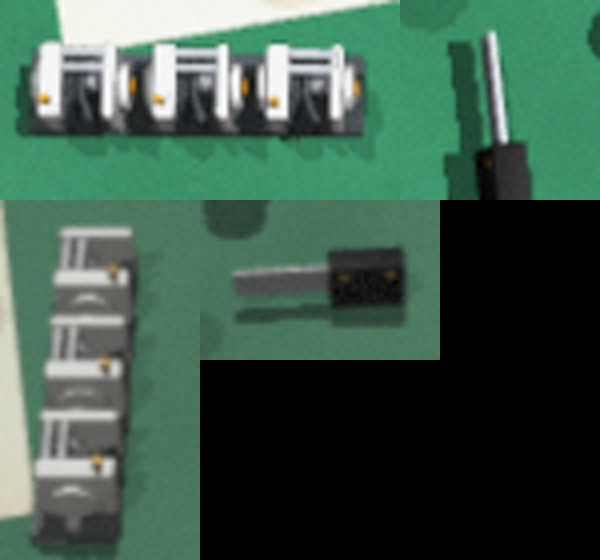

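The crop shows the three calipers' white cheeks. In the top view the plate's front corners are at about (177.5,158.8) and (260.5,159). The feeler blade is bright and runs from (357.5,163) to (360,191).

```bash
python3 - <<'E'
from h import *
t=cv2.imread("pics/top0.png");s=cv2.imread("pics/side0.png")
print("plate FL,FR",onz("top",177.5,158.8,.008),onz("top",260.5,159,.008))
for n,im,(x,y,w,h),th,z in(("top",t,(172,130,95,40),190,.055),("side",s,(198,192,28,85),165,.055)):
    g=im[y:y+h,x:x+w].min(2); k=(g>th).astype(np.uint8)
    _,l,st,c=cv2.connectedComponentsWithStats(k,connectivity=4)
    for i in range(1,len(st)):
        if st[i,4]>12:
            b=st[i];print(n,b,"c",c[i]+[x,y],onz(n,*(c[i]+[x,y]),z)[:2], "BL",onz(n,x+b[0]-.5,y+b[1]+b[3]-.5,z)[:2],"TR",onz(n,x+b[0]+b[2]-.5,y+b[1]-.5,z)[:2])
# blade in both views
for n,im,(x,y,w,h),z in(("top",t,(350,158,20,31),.036),("side",s,(230,128,25,14),.036)):
    g=im[y:y+h,x:x+w].astype(int); e=g[:,:,2]-(g[:,:,1]-25)  # red vs green
    k=(g[:,:,2]>(120 if n=="top" else 105))&(abs(g[:,:,1]-g[:,:,2])<25)
    q=np.argwhere(k)[:,::-1]+[x,y]; vx,vy,x0,y0=cv2.fitLine(q.astype(np.float32),cv2.DIST_HUBER,0,.01,.01).ravel()
    tt=(q-[x0,y0])@[vx,vy]; A,B=[(x0+vx*a,y0+vy*a) for a in(tt.min(),tt.max())]
    P,Q=onz(n,*A,z),onz(n,*B,z); print(n,len(q),A,B,P,Q,np.linalg.norm(P-Q),np.degrees(np.arctan2(*(P-Q)[1::-1])))
# handle: top corners guessed via masks
for n,im,(x,y,w,h) in(("top",t,(340,155,45,65)),("side",s,(225,115,60,40))):
    k=(im[y:y+h,x:x+w].max(2)<(50)).astype(np.uint8)
    c=max(cv2.findContours(k,0,1)[0],key=cv2.contourArea); b=cv2.boxPoints(cv2.minAreaRect(c))+[x,y]
    for p in b: print(n,p,onz(n,*p,.044)[:2],onz(n,*p,0)[:2])
E
```

```text
plate FL,FR [0.60694715 0.20197966 0.008     ] [ 0.61220361 -0.02566588  0.008     ]
top [  7   0  58  24 400] c [197.6775 136.9175] [0.65681173 0.14088086] BL [0.61095807 0.18897168] TR [0.67946288 0.03938083]
top [ 36   6  19  18 162] c [216.2654321  143.69753086] [0.63974917 0.0911521 ] BL [0.61288839 0.11298998] TR [0.66253974 0.06513183]
top [ 65   6  21  18 168] c [245.97619048 143.5297619 ] [0.64216067 0.0132006 ] BL [0.6148158  0.03712269] TR [ 0.66457218 -0.01641299]
top [56 12  2  8 16] c [228.5 145.5] [0.6357119  0.05884912] BL [0.62491643 0.06106315] TR [0.64653802 0.05662881]
side [ 8  5 16  2 31] c [213.74193548 197.51612903] [ 0.63832546 -0.00290339] BL [0.6606374  0.00091324] TR [ 0.61728877 -0.00682336]
side [ 6 13 13  6 47] c [209.5106383  208.59574468] [0.64648215 0.03551381] BL [0.6620615  0.04221115] TR [0.62877345 0.02123569]
side [ 5 27 17  2 33] c [211.24242424 219.51515152] [0.6385997  0.07177054] BL [0.66144212 0.07537406] TR [0.61698819 0.06807935]
side [ 4 37 13  5 52] c [207.86538462 231.48076923] [0.6439839  0.11028742] BL [0.6598888  0.11690293] TR [0.6
[... 755 characters left out ...]
30928 7.2127385329036695
top [352.76179981 191.49887848] [ 0.52412132 -0.2680381 ] [ 0.53018405 -0.27899788]
top [363.94606781 190.43370819] [ 0.5276828  -0.29706473] [ 0.53391086 -0.30937194]
top [366.06741714 212.70786285] [ 0.46979934 -0.30195283] [ 0.47334041 -0.31448694]
top [354.88314819 213.77303314] [ 0.46627116 -0.27315437] [ 0.46964846 -0.28435165]
side [256.40708542 128.10619545] [ 0.52982834 -0.29261731] [ 0.53190786 -0.33969946]
side [274.65929794 126.8893795 ] [ 0.47266644 -0.2989297 ] [ 0.47233773 -0.34627779]
side [275.5708046  140.56194496] [ 0.46955975 -0.23807296] [ 0.46910015 -0.28285716]
side [257.31859207 141.77876091] [ 0.52527795 -0.23202475] [ 0.52716576 -0.27655413]
```

>>> arm_command --moves '[-2.2,-2.75,0,0,-2.2,-2.75,0,0,-2.2,-2.75,0,0,-2.2,-2.75,0,0,-2.2,-2.75,0,0,-2.2,-2.75,0,0,-2.2,-2.75,0,0,-2.2,-2.75,0,0,-2.2,-2.75,0,0,-2.2,-2.75,0,0,-2.2,-2.75,0,0,-2.2,-2.75,0,0]' --fingers 100

```text
time: 1.1
ee_pos: [0.3535, 0.1764, 0.2224]
eef_rot: [0.186, 0.983, 0.0, -0.0]
ft_force: [1.5, 1.0, 0.1]
width: 0.0871
grip_force: 0.0
```

>>> arm_command --moves '[-2.2,-2.75,0,0,-2.2,-2.75,0,0,-2.2,-2.75,0,0,-2.2,-2.75,0,0,-2.2,-2.75,0,0,-2.2,-2.75,0,0,-2.2,-2.75,0,0,-2.2,-2.75,0,0,-2.2,-2.75,0,0,-2.2,-2.75,0,0,-2.2,-2.75,0,0,-2.2,-2.75,0,0]'

```text
time: 2.1
ee_pos: [0.479, -0.2269, 0.2227]
eef_rot: [0.185, 0.983, 0.0, 0.0]
ft_force: [0.3, 0.1, -0.1]
width: 0.087
grip_force: 0.0
```

>>> arm_command --moves '[0,0,0,7,0,0,0,7,0,0,0,7,0,0,0,7,0,0,0,7,0,0,0,7,0,0,0,7,0,0,0,7,0,0,0,7,0,0,0,7,0,0,0,7,0,0,0,7]'

```text
time: 3.1
ee_pos: [0.4785, -0.2252, 0.2223]
eef_rot: [0.797, 0.603, -0.0, -0.0]
ft_force: [-0.3, -0.4, -0.0]
width: 0.0872
grip_force: 0.0
```

>>> arm_command --moves '[0,0,0,7,0,0,0,7,0,0,0,7,0,0,0,7,0,0,0,7,0,0,0,7,0,0,0,7,0,0,0,7,0,0,0,7,0,0,0,7]'

```text
time: 3.93
ee_pos: [0.4786, -0.2251, 0.2223]
eef_rot: [0.999, 0.037, -0.0, -0.0]
ft_force: [0.8, 0.8, 0.0]
width: 0.087
grip_force: 0.0
```

```bash
cat >>h.py <<'E'
def st():
    s=r.read_state(); M=R.from_quat(s["eef_rot"]).as_matrix()
    print("t%.2f"%s["time"],"pos",s["ee_pos"].round(4),"xyaw %.2f"%np.degrees(np.arctan2(M[1,0],M[0,0])),"F",s["ft_force"].round(2),"Ftool",(M.T@s["ft_force"]).round(2),"w %.4f g %.1f"%(s["width"],s["grip_force"]))
    return s,M
def to(x,y,z,yaw=None):
    s,M=st(); d=M.T@(np.array([x,y,z])-s["ee_pos"])*100
    print("tool cm",d.round(2),"dist",np.linalg.norm(d).round(2), "turn" ,None if yaw is None else -(yaw-np.degrees(np.arctan2(M[1,0],M[0,0]))))
E
python3 - <<'E'
from h import *
to(.498,-.288,.22,6); print(r.read_state()["joint_positions"].round(2))
def tri(a,b):
    (o,d),(p,e)=ray("top",*a),ray("side",*b); A=np.array([d,-e]).T; k=np.linalg.lstsq(A,p-o,rcond=None)[0]
    P,Q=o+d*k[0],p+e*k[1]; return ((P+Q)/2).round(4),np.linalg.norm(P-Q).round(4)
print("midR",tri((228.5,145.5),(211.2,219.5)),"midL",tri((210.9,145),(208.5,231.5)))
E
```

```text
t3.93 pos [ 0.4786 -0.2251  0.2223] xyaw 4.25 F [0.78 0.81 0.02] Ftool [ 0.84 -0.75 -0.02] w 0.0870 g 0.0
tool cm [1.47 6.41 0.22] dist 6.58 turn -1.7507122588006645
[-0.75  0.26  1.29  1.76 -0.26  1.32 -0.9 ]
midR (array([0.6405, 0.0603, 0.0391]), np.float64(0.0013)) midL (array([0.6407, 0.1059, 0.0475]), np.float64(0.0056))
```

>>> arm_command --moves '[0.5,2.1,0,-1.75,0.5,2.1,0,0,0.5,2.2,0,0,0,0,2.5,0,0,0,2.5,0,0,0,2.5,0,0,0,2.5,0,0,0,2,0,0,0,0,0]'

```text
time: 4.68
ee_pos: [0.4981, -0.286, 0.0987]
eef_rot: [0.998, 0.055, -0.003, -0.001]
ft_force: [-0.6, -0.1, -0.4]
width: 0.0871
grip_force: 0.0
```

```bash
python3 - <<'E'
from h import *
to(.498,-.288,.008,6); print(r.read_state()["joint_positions"].round(2))
t=r.camera("top");s=r.camera("side")
a=crop(t[:,:,::-1],310,140,100,100,4); b=crop(s[:,:,::-1],205,90,100,100,4)
cv2.imwrite("pics/g1.png",np.hstack([a,b]))
E
```

```text
t4.68 pos [ 0.4981 -0.286   0.0987] xyaw 6.34 F [-0.63 -0.11 -0.43] Ftool [-0.64  0.04  0.44] w 0.0871 g 0.0
tool cm [0.02 0.22 9.07] dist 9.07 turn 0.34008285048978326
[-0.38  0.52  1.06  1.78 -0.5   1.14 -0.62]
```

View pics/g1.png

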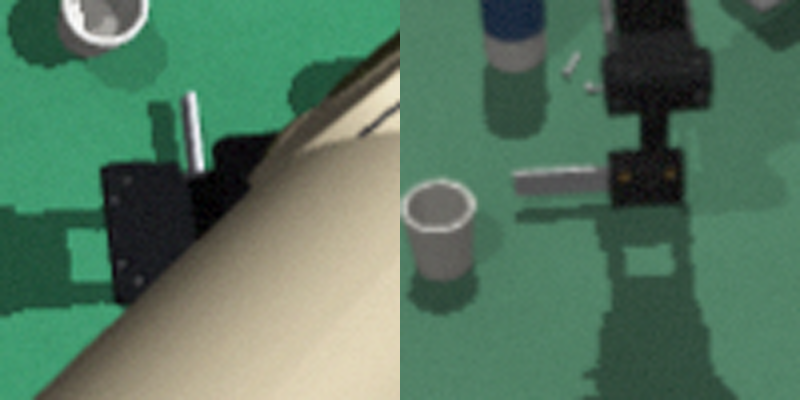

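The gripper is straddling the handle, in line with the finger seen at about (655,125) and the handle at (645,178) in the crop. I'll go down and grip.

>>> arm_command --moves '[0,0.2,2.5,0.3,0,0,2.5,0,0,0,2.5,0,0,0,1.5,0,0,0,0,0,0,0,0,0]'

```text
time: 5.28
ee_pos: [0.5007, -0.2899, 0.0135]
eef_rot: [0.999, 0.053, 0.0, 0.0]
ft_force: [-1.0, -0.9, 0.9]
width: 0.087
grip_force: 0.0
```

>>> arm_command --moves '[0,0,0,0,0,0,0,0,0,0,0,0,0,0,0,0,0,0,0,0,0,0,0,0,0,0,0,0,0,0,0,0,0,0,0,0,0,0,0,0]' --fingers 0 --squeeze 20

```text
time: 6.12
ee_pos: [0.5003, -0.2896, 0.0125]
eef_rot: [0.999, 0.053, 0.0, 0.0]
ft_force: [0.1, -1.4, 0.4]
width: 0.0283
grip_force: 0.6
```

```bash
python3 - <<'E'
from h import *
st()
E
```

```text
t6.12 pos [ 0.5003 -0.2896  0.0125] xyaw 6.03 F [ 0.15 -1.35  0.42] Ftool [ 0.    1.36 -0.42] w 0.0283 g 0.6
```

>>> arm_command --moves '[0,0,0,0,0,0,0,0,0,0,0,0,0,0,0,0]'

```text
time: 6.45
ee_pos: [0.5003, -0.2896, 0.0125]
eef_rot: [0.999, 0.053, 0.0, 0.0]
ft_force: [-0.1, -2.1, 0.8]
width: 0.0237
grip_force: 20.0
```

>>> arm_command --moves '[0,0,-0.5,0,0,0,-2.0,0,0,0,-2.5,0,0,0,-2.5,0,0,0,-2.5,0,0,0,0,0,0,0,0,0]'

```text
time: 7.03
ee_pos: [0.501, -0.2895, 0.1136]
eef_rot: [0.999, 0.053, 0.001, 0.0]
ft_force: [0.4, 0.2, -2.2]
width: 0.0242
grip_force: 20.0
```

```bash
python3 - <<'E'
from h import *
st(); print(r.read_state()["joint_positions"].round(2))
t=r.camera("top")[:,:,::-1];s=r.camera("side")[:,:,::-1]
cv2.imwrite("pics/t2.png",t);cv2.imwrite("pics/s2.png",s)
a=crop(t,310,130,100,100,4); b=crop(s,205,70,100,100,4)
cv2.imwrite("pics/g2.png",np.hstack([a,b]))
E
```

```text
t7.03 pos [ 0.501  -0.2895  0.1136] xyaw 6.05 F [ 0.39  0.19 -2.21] Ftool [ 0.4  -0.15  2.21] w 0.0242 g 20.0
[-0.38  0.51  1.07  1.76 -0.49  1.16 -0.63]
```

View pics/g2.png

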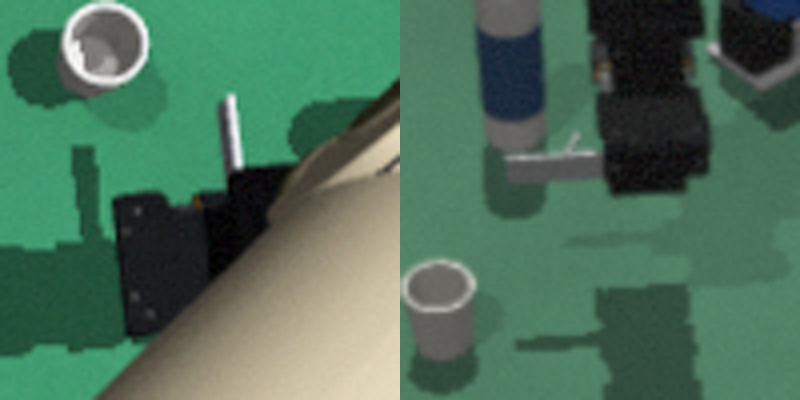

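The handle is gripped at a width of 24 mm and lifted. The blade tip's top is at about (367.5,153.8) in the top picture and (331,109.5) in the side picture. Next I'll retreat a little and carry it to the front of the right caliper.

```bash
python3 - <<'E'
from h import *
a=onz("top",367.5,153.75,.137);b=onz("side",331.25,109.5,.137);s,M=st()
for p in(a,b): print(p.round(4),(M.T@(p-s["ee_pos"])).round(4))
to(.475,.008,.113,1.2)
E
```

```text
t7.13 pos [ 0.5    -0.2889  0.1117] xyaw 6.05 F [ 0.53 -0.86 -3.16] Ftool [0.43 0.92 3.16] w 0.0237 g 20.0
[ 0.6028 -0.2803  0.137 ] [ 0.1031  0.0023 -0.0254]
[ 0.3067 -0.2758  0.137 ] [-0.1908 -0.0334 -0.0251]
t7.13 pos [ 0.5    -0.2889  0.1117] xyaw 6.05 F [ 0.53 -0.86 -3.16] Ftool [0.43 0.92 3.16] w 0.0237 g 20.0
tool cm [  0.65 -29.79  -0.1 ] dist 29.79 turn 4.852890571756445
```

>>> arm_command --moves '[-1.3,0,0,0,-1.3,0,0,1.2,0,-2.5,0,3.6,0,-2.5,0,0,0,-2.5,0,0,0,-2.5,0,0,0,-2.5,0,0,0,-2.5,0,0,0,-2.5,0,0,0,-2.5,0,0,0,-2.5,0,0,0,-2.5,0,0]'

```text
time: 8.13
ee_pos: [0.4665, -0.041, 0.1116]
eef_rot: [1.0, 0.011, -0.001, 0.0]
ft_force: [0.5, -0.3, -2.4]
width: 0.0241
grip_force: 20.0
```

>>> arm_command --moves '[0,-2.0,0,0,0,-1.5,0,0,0,-1.0,0,0,0,0,0,0,0,0,0,0]'

```text
time: 8.55
ee_pos: [0.4662, 0.0023, 0.1122]
eef_rot: [1.0, 0.011, -0.0, 0.0]
ft_force: [-0.8, -0.3, -1.7]
width: 0.0238
grip_force: 20.0
```

```bash
python3 - <<'E'
from h import *
to(.475,.008,.0155,1.2); print(r.read_state()["joint_positions"].round(2))
E
```

```text
t8.55 pos [0.4662 0.0023 0.1122] xyaw 1.26 F [-0.82 -0.3  -1.75] Ftool [-0.83  0.29  1.75] w 0.0238 g 20.0
tool cm [ 0.9  -0.55  9.67] dist 9.72 turn 0.06495602108581933
[-1.29  0.17  1.3   2.05 -0.18  1.06 -1.46]
```

>>> arm_command --moves '[0.1,-0.25,2.4,0,0,-0.3,2.4,0,0,0,2.4,0,0,0,1.6,0,0,0,0.85,0,0,0,0,0,0,0,0,0]'

```text
time: 9.13
ee_pos: [0.4676, 0.0069, 0.0164]
eef_rot: [1.0, 0.01, -0.0, 0.0]
ft_force: [1.2, 0.1, -1.9]
width: 0.0238
grip_force: 20.0
```

```bash
python3 - <<'E'
from h import *
to(.475,.008,.0155,1.2); print(r.read_state()["joint_positions"].round(2))
t=r.camera("top")[:,:,::-1];s=r.camera("side")[:,:,::-1]
cv2.imwrite("pics/t3.png",t);cv2.imwrite("pics/s3.png",s)
cv2.imwrite("pics/g3.png",np.vstack([crop(t,170,120,100,70,6)[:300],crop(s,180,170,100,50,6)]))
E
```

```text
t9.13 pos [0.4676 0.0069 0.0164] xyaw 1.14 F [ 1.17  0.07 -1.88] Ftool [ 1.17 -0.05  1.88] w 0.0238 g 20.0
tool cm [ 0.74 -0.09  0.09] dist 0.75 turn -0.06418477708339942
[-1.04  0.39  1.06  2.12 -0.45  0.88 -1.27]
```

View pics/g3.png

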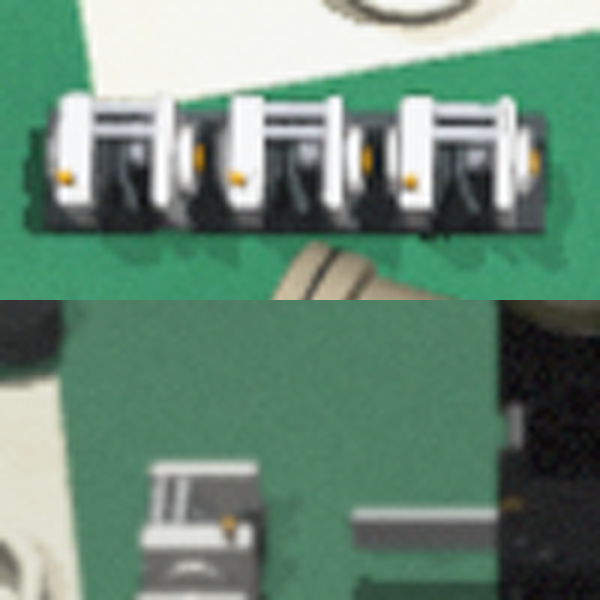

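The top view shows the plate from column 175 to 261 and the middle slot's inner edges at about 213.7 and 224.5. In the side view the blade tip is at (238.7,205.8), with the right caliper's inner edges at rows 199.2 and 207.5.

```bash
python3 - <<'E'
from h import *
f=lambda n,u,v,z:onz(n,u,v,z)[:2].round(4)
print("plate ends",f("top",170+32/6,158.8,.008),f("top",170+545/6,158.8,.008))
for a,b,c,d in((58,90,155,170),(230,262,327,343),(402,433,497,515)):
    P=[f("top",170+k/6,147,.055) for k in(a,b,c,d)]; print("top cheeks y",[p[1] for p in P],"inner mid",(P[1]+P[2])/2,"outer mid",(P[0]+P[3])/2)
for k in(201,): print("front cheek row",f("top",170+246/6,120+205/6,.055))
P,Q=f("side",213.5,199.2,.055),f("side",213.5,207.5,.055);print("side inner",P,Q,(P+Q)/2)
P,Q=f("side",213.5,197,.055),f("side",213.5,211,.055);print("side outer",P,Q,(P+Q)/2)
print("front edges side",f("side",180+257/6,198,.055),f("side",180+252/6,209,.055))
tip,root=f("side",238.7,205.8,.040),f("side",180+497/6,205.5,.040);print("blade side",tip,root)
s,M=st(); d=tip-s["ee_pos"][:2];print((M[:2,:2].T@d).round(4))
E
```

```text
plate ends [0.6068 0.2079] [ 0.6128 -0.0266]
top cheeks y [np.float64(0.1869), np.float64(0.1729), np.float64(0.1444), np.float64(0.1378)] inner mid [0.62915 0.15865] outer mid [0.6291  0.16235]
top cheeks y [np.float64(0.1116), np.float64(0.0976), np.float64(0.0692), np.float64(0.0622)] inner mid [0.63105 0.0834 ] outer mid [0.631  0.0869]
top cheeks y [np.float64(0.0364), np.float64(0.0229), np.float64(-0.005), np.float64(-0.0129)] inner mid [0.63295 0.00895] outer mid [0.63285 0.01175]
front cheek row [0.6113 0.1037]
side inner [0.6385 0.003 ] [0.636  0.0316] [0.63725 0.0173 ]
side outer [ 0.6391 -0.0047] [0.635  0.0434] [0.63705 0.01935]
front edges side [ 0.6132 -0.0016] [0.6127 0.0363]
blade side [0.5696 0.0131] [0.5034 0.011 ]
t9.23 pos [0.4682 0.0078 0.017 ] xyaw 1.20 F [ 1.23 -0.1  -1.84] Ftool [1.22 0.13 1.84] w 0.0238 g 20.0
[ 0.1014 -0.0032]
```

>>> arm_command --moves '[1.0,-0.15,0.1,0,1.0,0,0,0,1.0,0,0,0,0.5,0,0,0,0,0,0,0,0,0,0,0]'

```text
time: 9.73
ee_pos: [0.5027, 0.0102, 0.0151]
eef_rot: [1.0, 0.011, 0.0, 0.0]
ft_force: [-0.4, 0.9, -1.5]
width: 0.024
grip_force: 20.0
```

>>> arm_command --moves '[0.3,0,0,0,0.3,0,0,0,0.3,0,0,0]'

```text
time: 9.98
ee_pos: [0.5115, 0.0108, 0.0151]
eef_rot: [1.0, 0.011, -0.0, -0.0]
ft_force: [-0.4, -0.1, -1.4]
width: 0.0239
grip_force: 20.0
```

>>> arm_command --moves '[0.3,0,0,0,0.3,0,0,0,0,0,0,0]'

```text
time: 10.23
ee_pos: [0.518, 0.0108, 0.0151]
eef_rot: [1.0, 0.011, 0.0, 0.0]
ft_force: [0.0, -0.2, -2.2]
width: 0.0244
grip_force: 20.0
```

>>> arm_command --moves '[0.3,0,0,0,0.3,0,0,0,0,0,0,0]'

```text
time: 10.48
ee_pos: [0.524, 0.011, 0.0151]
eef_rot: [1.0, 0.011, 0.0, -0.0]
ft_force: [-0.2, 0.2, -1.2]
width: 0.0238
grip_force: 20.0
```

>>> arm_command --moves '[0.3,0,0,0,0.3,0,0,0,0,0,0,0]'

```text
time: 10.73
ee_pos: [0.53, 0.0111, 0.0151]
eef_rot: [1.0, 0.011, 0.0, 0.0]
ft_force: [0.1, 1.2, -2.0]
width: 0.0239
grip_force: 20.0
```

>>> arm_command --moves '[0.3,0,0,0,0.3,0,0,0,0,0,0,0]'

```text
time: 10.98
ee_pos: [0.5361, 0.0112, 0.0151]
eef_rot: [1.0, 0.011, 0.0, 0.0]
ft_force: [0.1, 1.1, -1.2]
width: 0.0239
grip_force: 20.0
```

>>> arm_command --moves '[0.3,0,0,0,0.3,0,0,0,0.3,0,0,0]'

```text
time: 11.23
ee_pos: [0.5447, 0.0113, 0.015]
eef_rot: [1.0, 0.011, 0.0, -0.0]
ft_force: [0.4, 1.2, -1.3]
width: 0.0239
grip_force: 20.0
```

>>> arm_command --moves '[0.3,0,0,0,0.3,0,0,0]'

```text
time: 11.4
ee_pos: [0.5507, 0.0115, 0.015]
eef_rot: [1.0, 0.011, 0.0, -0.0]
ft_force: [-0.5, -0.1, -1.3]
width: 0.0241
grip_force: 20.0
```

>>> arm_command --moves '[0.3,0,0,0]'

```text
time: 11.48
ee_pos: [0.5537, 0.0115, 0.015]
eef_rot: [1.0, 0.011, -0.0, -0.0]
ft_force: [0.7, 0.0, -1.1]
width: 0.0237
grip_force: 20.0
```

>>> arm_command --moves '[0.3,0,0,0]'

```text
time: 11.57
ee_pos: [0.5567, 0.0115, 0.015]
eef_rot: [1.0, 0.011, -0.0, -0.0]
ft_force: [-0.3, 0.7, -1.5]
width: 0.0239
grip_force: 20.0
```

>>> arm_command --moves '[0,0,0,0]'

```text
time: 11.65
ee_pos: [0.557, 0.0115, 0.0151]
eef_rot: [1.0, 0.011, 0.0, 0.0]
ft_force: [0.3, -0.2, -2.0]
width: 0.0239
grip_force: 20.0
```

No drag in the right caliper, so it's slack. While in here I'll nudge left to find its rigid pad, which gives me the centreline.

>>> arm_command --moves '[0,-0.1,0,0,0,0,0,0]'

```text
time: 11.82
ee_pos: [0.5563, 0.0127, 0.015]
eef_rot: [1.0, 0.011, -0.0, -0.0]
ft_force: [-0.5, -0.6, -1.2]
width: 0.0237
grip_force: 20.0
```

>>> arm_command --moves '[0,-0.1,0,0,0,0,0,0]'

```text
time: 11.98
ee_pos: [0.5562, 0.0138, 0.015]
eef_rot: [1.0, 0.011, -0.0, -0.0]
ft_force: [0.2, 0.4, -0.8]
width: 0.024
grip_force: 20.0
```

>>> arm_command --moves '[0,-0.1,0,0,0,0,0,0]'

```text
time: 12.15
ee_pos: [0.5562, 0.0148, 0.015]
eef_rot: [1.0, 0.011, -0.0, -0.0]
ft_force: [0.2, 0.0, -1.7]
width: 0.024
grip_force: 20.0
```

>>> arm_command --moves '[0,-0.1,0,0,0,0,0,0]'

```text
time: 12.32
ee_pos: [0.5562, 0.0151, 0.015]
eef_rot: [1.0, 0.01, -0.0, 0.0]
ft_force: [-0.3, -1.5, -2.0]
width: 0.0237
grip_force: 20.0
```

>>> arm_command --moves '[0,-0.1,0,0,0,0,0,0]'

```text
time: 12.48
ee_pos: [0.5562, 0.0156, 0.0151]
eef_rot: [1.0, 0.01, 0.0, 0.0]
ft_force: [-0.1, -4.5, -1.3]
width: 0.0239
grip_force: 20.0
```

>>> arm_command --moves '[0,-0.1,0,0,0,0,0,0]'

```text
time: 12.65
ee_pos: [0.5561, 0.0162, 0.015]
eef_rot: [1.0, 0.01, 0.0, 0.001]
ft_force: [0.5, -7.2, -2.7]
width: 0.0241
grip_force: 20.1
```

The right rigid pad touches at TCP y ≈ 0.0149, so the probe run was 2–3 mm right of the centreline as intended. Now the middle caliper, 75 mm to the left.

>>> arm_command --moves '[0,0.3,0,0,0,0.3,0,0,-1.0,0,0,0,-1.0,0,0,0,-1.5,0,0,0,-1.5,0,0,0,-1.5,0,0,0,0,0,0,0]'

```text
time: 13.32
ee_pos: [0.4887, 0.0105, 0.0145]
eef_rot: [1.0, 0.011, -0.001, -0.001]
ft_force: [0.0, 0.1, -2.4]
width: 0.0241
grip_force: 20.0
```

>>> arm_command --moves '[0,-1.5,0,0,0,-1.5,0,0,0,-1.5,0,0,0,-1.5,0,0,0,-1.5,0,0,0,0,0,0,0,0,0,0]'

```text
time: 13.9
ee_pos: [0.4902, 0.0861, 0.0151]
eef_rot: [1.0, 0.012, 0.0, -0.0]
ft_force: [-0.0, -0.4, -1.7]
width: 0.0239
grip_force: 20.0
```

```bash
python3 - <<'E'
from h import *
to(.507,.0857,.015,1.2); print(r.read_state()["joint_positions"].round(2))
E
```

```text
t13.90 pos [0.4902 0.0861 0.0151] xyaw 1.36 F [-0.01 -0.38 -1.65] Ftool [-0.02  0.38  1.65] w 0.0239 g 20.0
tool cm [1.68 0.08 0.01] dist 1.68 turn 0.16469369908164055
[-1.12  0.46  1.01  2.04 -0.5   0.91 -1.39]
```

>>> arm_command --moves '[0.8,0.1,0,0.15,0.8,0,0,0,0.8,0,0,0,0.3,0,0,0,0,0,0,0]'

```text
time: 14.32
ee_pos: [0.518, 0.084, 0.0151]
eef_rot: [1.0, 0.009, 0.0, 0.0]
ft_force: [0.1, 0.5, -1.6]
width: 0.0239
grip_force: 20.0
```

>>> arm_command --moves '[0.3,0,0,0,0.3,0,0,0]'

```text
time: 14.48
ee_pos: [0.5227, 0.0846, 0.0149]
eef_rot: [1.0, 0.009, -0.0, -0.0]
ft_force: [-0.4, -0.1, -1.8]
width: 0.0239
grip_force: 20.0
```

>>> arm_command --moves '[0.3,0,0,0,0.3,0,0,0]'

```text
time: 14.65
ee_pos: [0.5289, 0.085, 0.015]
eef_rot: [1.0, 0.01, -0.0, -0.0]
ft_force: [-0.7, 1.0, -1.4]
width: 0.024
grip_force: 20.0
```

>>> arm_command --moves '[0.3,0,0,0,0.3,0,0,0]'

```text
time: 14.82
ee_pos: [0.5351, 0.0851, 0.015]
eef_rot: [1.0, 0.01, 0.0, -0.0]
ft_force: [-0.6, 0.2, -1.7]
width: 0.0237
grip_force: 20.0
```

>>> arm_command --moves '[0.3,0,0,0,0.3,0,0,0]'

```text
time: 14.98
ee_pos: [0.5411, 0.0852, 0.0151]
eef_rot: [1.0, 0.01, 0.0, -0.0]
ft_force: [-0.0, 0.5, -0.2]
width: 0.0236
grip_force: 20.0
```

>>> arm_command --moves '[0.3,0,0,0]'

```text
time: 15.07
ee_pos: [0.5441, 0.0852, 0.0151]
eef_rot: [1.0, 0.01, 0.0, -0.0]
ft_force: [0.3, 0.3, -2.1]
width: 0.0237
grip_force: 20.0
```

>>> arm_command --moves '[0.3,0,0,0]'

```text
time: 15.15
ee_pos: [0.5471, 0.0852, 0.015]
eef_rot: [1.0, 0.009, 0.0, -0.0]
ft_force: [0.7, -0.5, -1.5]
width: 0.024
grip_force: 20.0
```

>>> arm_command --moves '[0.3,0,0,0]'

```text
time: 15.23
ee_pos: [0.5501, 0.0853, 0.015]
eef_rot: [1.0, 0.009, -0.0, -0.0]
ft_force: [0.4, 0.5, -1.8]
width: 0.0239
grip_force: 20.0
```

>>> arm_command --moves '[0.3,0,0,0]'

```text
time: 15.32
ee_pos: [0.5531, 0.0854, 0.015]
eef_rot: [1.0, 0.009, -0.0, -0.0]
ft_force: [-0.2, 1.0, -1.7]
width: 0.0239
grip_force: 20.0
```

The middle one is slack too, which leaves the left.

>>> arm_command --moves '[-1.0,0,0,0,-1.0,0,0,0,-1.5,0,0,0,-1.5,0,0,0,-1.5,0,0,0,0,0,0,0,0,0,0,0]'

```text
time: 15.9
ee_pos: [0.4877, 0.0844, 0.0152]
eef_rot: [1.0, 0.01, 0.0, -0.0]
ft_force: [1.5, -0.0, -1.1]
width: 0.0241
grip_force: 20.0
```

>>> arm_command --moves '[0,-1.5,0,0,0,-1.5,0,0,0,-1.5,0,0,0,-1.5,0,0,0,-1.5,0,0,0,0,0,0,0,0,0,0]'

```text
time: 16.48
ee_pos: [0.4872, 0.1595, 0.0151]
eef_rot: [1.0, 0.01, 0.0, 0.0]
ft_force: [0.3, -0.3, -1.9]
width: 0.0239
grip_force: 20.0
```

```bash
python3 - <<'E'
from h import *
to(.51,.1602,.015,1.2); print(r.read_state()["joint_positions"].round(2))
E
```

```text
t16.48 pos [0.4872 0.1595 0.0151] xyaw 1.17 F [ 0.25 -0.26 -1.94] Ftool [0.25 0.27 1.94] w 0.0239 g 20.0
tool cm [ 2.28 -0.02  0.01] dist 2.28 turn -0.030850133619367615
[-1.23  0.49  0.99  2.   -0.52  0.92 -1.52]
```

>>> arm_command --moves '[0.8,0,0,0,0.8,0,0,0,0.8,0,0,0,0.3,0,0,0,0,0,0,0]'

```text
time: 16.9
ee_pos: [0.5141, 0.1599, 0.0148]
eef_rot: [1.0, 0.01, -0.0, -0.0]
ft_force: [-0.4, 4.0, -1.8]
width: 0.0238
grip_force: 20.0
```

>>> arm_command --moves '[0.3,0,0,0,0.3,0,0,0]'

```text
time: 17.07
ee_pos: [0.5182, 0.1602, 0.0144]
eef_rot: [1.0, 0.01, -0.002, -0.0]
ft_force: [-7.2, 3.9, -1.8]
width: 0.0238
grip_force: 20.1
```

>>> arm_command --moves '[0.3,0,0,0,0.3,0,0,0]'

```text
time: 17.23
ee_pos: [0.5235, 0.1607, 0.0142]
eef_rot: [1.0, 0.01, -0.002, -0.0]
ft_force: [-8.4, 5.2, -1.8]
width: 0.0237
grip_force: 20.1
```

>>> arm_command --moves '[0.3,0,0,0]'

```text
time: 17.32
ee_pos: [0.5262, 0.161, 0.0141]
eef_rot: [1.0, 0.01, -0.003, -0.001]
ft_force: [-10.2, 5.3, -1.6]
width: 0.0236
grip_force: 20.2
```

>>> arm_command --moves '[0.3,0,0,0]'

```text
time: 17.4
ee_pos: [0.5291, 0.1611, 0.014]
eef_rot: [1.0, 0.01, -0.003, -0.001]
ft_force: [-7.1, 6.3, -2.7]
width: 0.024
grip_force: 20.2
```

>>> arm_command --moves '[0.3,0,0,0]'

```text
time: 17.48
ee_pos: [0.5328, 0.1614, 0.0142]
eef_rot: [1.0, 0.01, -0.002, -0.001]
ft_force: [-4.5, 5.8, -2.4]
width: 0.0241
grip_force: 20.3
```

>>> arm_command --moves '[0.3,0,0,0]'

```text
time: 17.57
ee_pos: [0.5365, 0.1615, 0.0145]
eef_rot: [1.0, 0.01, -0.001, -0.001]
ft_force: [-4.6, 6.8, -2.3]
width: 0.024
grip_force: 20.3
```

The left one binds: 4–10 N of drag and about 6 N sideways. I'll push right through.

>>> arm_command --moves '[0.3,0,0,0,0.3,0,0,0,0.3,0,0,0,0.3,0,0,0]'

```text
time: 17.9
ee_pos: [0.5488, 0.1619, 0.0146]
eef_rot: [1.0, 0.01, -0.001, -0.001]
ft_force: [-4.6, 6.4, -1.6]
width: 0.0239
grip_force: 20.2
```

>>> arm_command --moves '[0.3,0,0,0,0.3,0,0,0,0.3,0,0,0,0.3,0,0,0]'

```text
time: 18.23
ee_pos: [0.5607, 0.1622, 0.0146]
eef_rot: [1.0, 0.01, -0.001, -0.001]
ft_force: [-5.2, 6.1, -2.4]
width: 0.0239
grip_force: 20.1
```

>>> arm_command --moves '[0.3,0,0,0,0.3,0,0,0,0.3,0,0,0,0,0,0,0]'

```text
time: 18.57
ee_pos: [0.5701, 0.1624, 0.0146]
eef_rot: [1.0, 0.01, -0.001, -0.001]
ft_force: [-2.1, 7.1, -3.1]
width: 0.0238
grip_force: 20.1
```

```bash
python3 - <<'E'
from h import *
st()
t=r.camera("top")[:,:,::-1];s=r.camera("side")[:,:,::-1]
cv2.imwrite("pics/g4.png",np.vstack([crop(t,160,120,100,50,6),crop(s,180,220,100,50,6)]))
for x in(.650,.660,.668): print(px("side",(x,.163,.040)),px("top",(x,.163,.040)))
E
```

```text
t18.57 pos [0.5701 0.1624 0.0146] xyaw 1.19 F [-2.11  7.14 -3.1 ] Ftool [-1.96 -7.18  3.12] w 0.0238 g 20.1
[204.15198071 251.83576559] [190.24938856 140.75500521]
[200.24453938 251.77641977] [190.44056181 137.11532257]
[197.11964368 251.72895918] [190.59313945 134.21044861]
```

View pics/g4.png

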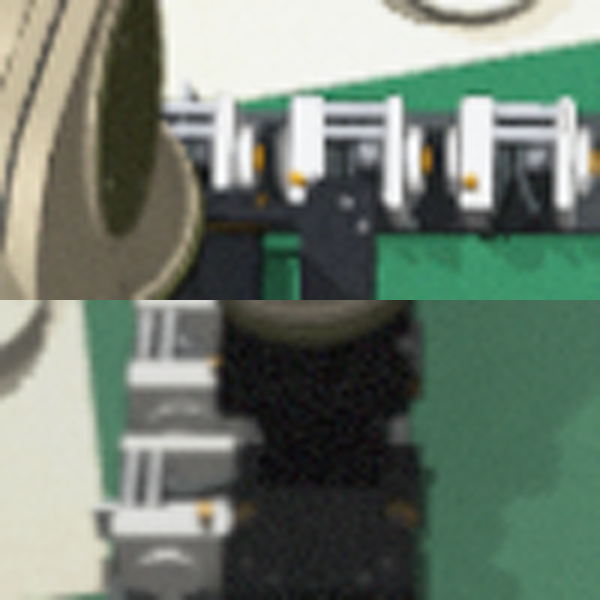

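The side picture shows the tip sticking out behind the left caliper at about (196,256), roughly 60 mm past the mouth. Next I'll ease it onto the rigid pad, set it down and let go.

>>> arm_command --moves '[0,-0.1,0,0,0,-0.1,0,0,0,-0.05,0.1,0,0,0,0.1,0,0,0,0,0,0,0,0,0]'

```text
time: 19.17
ee_pos: [0.5707, 0.1645, 0.0131]
eef_rot: [1.0, 0.01, 0.0, -0.001]
ft_force: [-1.6, 5.4, -0.3]
width: 0.0241
grip_force: 20.0
```

>>> arm_command --moves '[0,0,0.05,0,0,0,0,0,0,0,0,0]'

```text
time: 19.42
ee_pos: [0.5708, 0.1645, 0.0128]
eef_rot: [1.0, 0.01, 0.0, -0.001]
ft_force: [-2.2, 5.2, 0.6]
width: 0.0238
grip_force: 20.0
```

Touching the bench now: the vertical force has gone from −3 to +0.6 N. Releasing.

>>> arm_command --moves '[0,0,0,0,0,0,0,0,0,0,0,0,0,0,0,0,0,0,0,0,0,0,0,0,0,0,0,0,0,0,0,0]' --fingers 70

```text
time: 20.08
ee_pos: [0.5704, 0.1631, 0.0126]
eef_rot: [1.0, 0.009, 0.0, -0.0]
ft_force: [0.0, -0.4, -0.5]
width: 0.0597
grip_force: 0.0
```

```bash
python3 - <<'E'
from h import *
st()
E
```

```text
t20.08 pos [0.5704 0.1631 0.0126] xyaw 1.08 F [ 0.   -0.36 -0.54] Ftool [-0.    0.36  0.54] w 0.0597 g 0.0
```

>>> arm_command --moves '[0,0,-0.5,0,0,0,-1.5,0,0,0,-2.5,0,0,0,-3,0,0,0,-3,0,-1,0,-3,0,-2,0,-2,0,-2,0,0,0,-2,0,0,0,0,0,0,0]'

```text
time: 20.92
ee_pos: [0.4978, 0.162, 0.1682]
eef_rot: [1.0, 0.01, -0.001, -0.001]
ft_force: [-0.4, 0.1, -0.7]
width: 0.061
grip_force: 0.0
```

>>> arm_command --moves '[0,3,0,0,0,3,0,0,0,3,0,0,0,3,0,0,0,3,0,0,0,3,0,0,0,0,0,0,0,0,0,0]'

```text
time: 21.58
ee_pos: [0.504, -0.0203, 0.1684]
eef_rot: [1.0, 0.007, 0.0, -0.0]
ft_force: [-0.7, 1.1, 0.6]
width: 0.0607
grip_force: 0.0
```

```bash
python3 - <<'E'
from h import *
st()
t=r.camera("top")[:,:,::-1];s=r.camera("side")[:,:,::-1]
cv2.imwrite("pics/g5.png",np.vstack([crop(t,160,120,100,65,5),crop(s,160,220,100,50,5)]))
E
```

```text
t21.58 pos [ 0.504  -0.0203  0.1684] xyaw 0.82 F [-0.7   1.07  0.6 ] Ftool [-0.68 -1.08 -0.6 ] w 0.0607 g 0.0
```

View pics/g5.png

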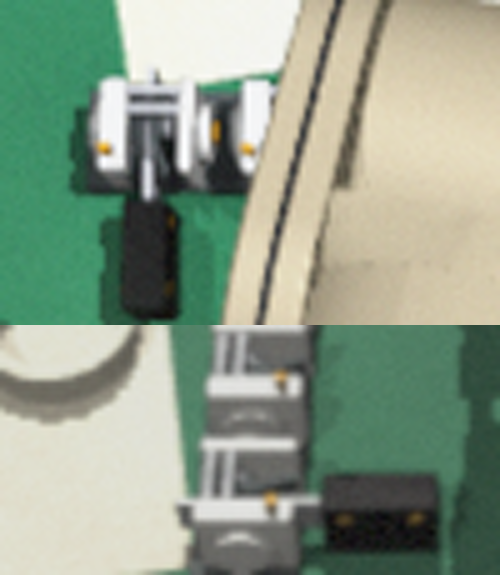

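The top and side crops show the feeler standing upright with its handle at (150,260). The blade runs through the left slot, and its tip shows at the back, at (155,75) in the top crop and (180,505) in the side crop. The arm is clear, so I'm handing in.

```bash
python3 -c "
from bench import r
print(r.close_job())"
```

```text
the job is handed in; nothing more can be done
None
```

The left caliper is the binding one: the feeler is standing on the bench, let go, with its blade pushed right through that slot and its tip showing at the back, and the job is handed in (no verdict was returned).

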